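# Stir the grinding beads and dock their dish under the sensor head

## Task

Take the stirring rod from its forked stand, stir the ceramic beads in the steel dish with two or three wide, full turns of its tip well down among them, and hang the rod upright in the fork again. Then take the dish by its upright fin and slide it low along the bench (easing the fin up a few millimetres is fine): in through the open half of the station's front, under the clear roof, and sideways behind the front guard, until it stands under the black sensor head against the back stop and the end stop. Keep all beads in the dish, do not tip it, leave the other things on the bench where they are.

Things in the scene. Friction and masses are not known exactly. Their poses are not given: they have to be found in the camera images.
- dish: Loose round steel dish (0.44 to 0.69 kg) with stalk and fin, one piece. Origin: centre of the round dish's underside, on the bench; z up. Its stalk, a flat bar 22 mm wide and 5 mm thick lying on the bench, runs along its own -y to 182 mm from the origin and carries the fin. Its own y is within 0.3 rad of world +y.
- dish_rim (a point): Centre of the dish's open mouth, 62 mm above the bench. Dish: outer diameter 88 mm, inner 80 mm, floor 5 mm thick.
- dish_fin (a point): Where to grip the dish: on its fin, 160 mm from the dish's centre along its own -y, 55 mm above the bench. The fin is an upright plate 10 mm thick (x), 40 mm long (y, centred here), top at 75 mm. Pinch it from above with a finger on each x side; easing it up about 4 mm stops the dish dragging. Axes those of the dish.
- rod: Loose steel stirring rod, 190 mm long, 0.11 kg. Origin: lower tip; z runs up the rod. Shaft 10 mm diameter from 0 to 130 mm; collar 30 mm diameter from 130 to 135 mm; black round grip 16 mm diameter from 135 to 190 mm. At the start it hangs upright by its collar in the stand's fork, tip 26 mm above the bench.
- rod_collar (a point): Centre of the underside of the rod's collar, 130 mm above its tip. When hung it lies at point fork.
- stand: Fixed rod stand; origin on the bench under the hanging rod. Base 12 mm thick, from x = -38 to +62 mm, y = -45 to +45 mm. Its post is at x = +45 mm, under the fork. Its own -x, the open side of the fork, points roughly to the robot (yaw within 0.4 rad).
- fork (a point): Hanging place of the collar, on top of the horizontal steel fork (6 mm thick, top at 156 mm, 50 mm wide in y). Slot 18 mm wide, open at x = -25 mm, ending at x = +9 mm from here. The rod slides in and out of the slot's open end along the stand's x, collar just above the fork, or lifts straight out. Axes those of the stand.
- station: Fixed docking station, open bench inside; origin = dock point, on the bench under the axis of the black sensor head (44 mm diameter, roof to 212 mm up). Its own y points in from its front (within 0.15 rad of world +y). Back stop: inner face y = +45.5 mm, full height. End stop: rail 24 mm tall, inner face x = +45.5 mm. White instrument body behind, from y = 57 mm, 190 mm tall.
- dock (a point): The dock point, where the dish's origin must come: there its wall is 1.5 mm from the back stop and from the end stop. On the bench, axes those of the station.
- mouth (a point): Middle of the open half of the station's front, on the bench, 78 mm to -x and 61 mm to -y of the dock point. The opening is 98 mm wide, between the near cheek (full-height plate, inner face at station x = -127 mm, y = -64 to +51 mm) and the edge of the front guard (x = -28.5 mm). Axes those of the station.
- guard (a point): Lower corner of the front guard, at its edge beside the mouth. The guard is a metal plate 6 mm thick from station x = -28.5 to +59.5 mm, y = -64 to -58 mm, 20 to 80 mm above the bench: the dish cannot pass it, but the flat stalk slides under it while the fin stays outside. A post 14 mm square (x = 45.5 to 59.5, y = -64 to -50 mm) carries its far end.
- roof (a point): Middle of the clear roof's front edge, at its underside, 80 mm above the bench. Roof 7 mm thick (top at 87 mm), from station x = -137 to +65 mm, y = -64.5 to +57.5 mm.
- bead0: One of six white ceramic grinding beads, 16 mm diameter, 12 g, loose on the dish's floor in a rough ring 24 mm from its centre. Origin: its centre.
- bead1: One of six white ceramic grinding beads, 16 mm diameter, 12 g, loose on the dish's floor in a rough ring 24 mm from its centre. Origin: its centre.
- bead2: One of six white ceramic grinding beads, 16 mm diameter, 12 g, loose on the dish's floor in a rough ring 24 mm from its centre. Origin: its centre.
- bead3: One of six white ceramic grinding beads, 16 mm diameter, 12 g, loose on the dish's floor in a rough ring 24 mm from its centre. Origin: its centre.
- bead4: One of six white ceramic grinding beads, 16 mm diameter, 12 g, loose on the dish's floor in a rough ring 24 mm from its centre. Origin: its centre.
- bead5: One of six white ceramic grinding beads, 16 mm diameter, 12 g, loose on the dish's floor in a rough ring 24 mm from its centre. Origin: its centre.
- reagent: Bystander: glass bottle with blue cap, 68 mm diameter, 160 mm tall. Origin: centre of its underside.
- beaker: Bystander: small empty glass beaker, 60 mm diameter, 70 mm tall. Origin: centre of its underside.
- marker: Bystander: black marker pen lying on the bench, 14 mm thick, 130 mm long. Origin: centre of its underside.
- washbottle: Bystander: white wash bottle, 64 mm diameter, 175 mm tall. Origin: centre of its underside.

How it is judged (in metres and radians):
On the way, in this order (a step that is already met when the one before it is completed fails the run):
1. rod tip among the beads (below 21 mm above the dish's underside), over 8 mm to the station side (+y) of the dish's centre (horizontal distance between rod and dish below 0.038 m and z of rod in the frame of dish between 0 and 0.021 m and y of rod in the frame of dish above 0.008 m), for 0.04 s.
2. tip, still down among the beads, over 8 mm to the fin side (-y) of the centre (horizontal distance between rod and dish below 0.038 m and z of rod in the frame of dish between 0 and 0.021 m and y of rod in the frame of dish below -0.008 m), for 0.04 s.
3. tip again to the station side, and some bead stirred over 10 mm from where it lay (all of step 1 and distance of any of bead0, bead1, bead2, bead3, bead4, bead5 from where it was at the start of the episode above 0.01 m), for 0.04 s.
4. rod hanging upright in the fork again and let go, all beads in the dish (distance between rod_collar and fork below 0.012 m and angle between rod's own z axis and vertical below 0.15 rad and contact force between the fingers and rod below 0.1 N and horizontal distance between each of bead0, bead1, bead2, bead3, bead4, bead5 and dish below 0.042 m and z of each of bead0, bead1, bead2, bead3, bead4, bead5 in the frame of dish below 0.06 m), for 0.3 s.
At the end, for the whole second after the job is handed in: The dish stands level on the bench under the sensor head, its centre within 12 mm of the dock point, let go and at rest, with all six beads in it; the rod hangs upright (within 0.15 rad) in the fork, collar within 12 mm of its hanging place (horizontal distance between dish and dock below 0.012 m and angle between dish's own z axis and vertical below 0.05 rad and height (world z) of dish below 0.004 m and linear speed of dish below 0.01 m/s and horizontal distance between each of bead0, bead1, bead2, bead3, bead4, bead5 and dish below 0.042 m and z of each of bead0, bead1, bead2, bead3, bead4, bead5 in the frame of dish below 0.06 m and distance between rod_collar and fork below 0.012 m and angle between rod's own z axis and vertical below 0.15 rad); the robot touches nothing.
It fails at once if another thing on the bench moved by more than 30 mm (distance of any of reagent, beaker, marker, washbottle from where it was at the start of the episode above 0.03 m).
It fails at once if the dish tipped by more than 0.3 rad (angle between dish's own z axis and vertical above 0.3 rad).
It fails at once if the dish lifted more than 30 mm off the bench (height (world z) of dish above 0.03 m).
It also fails if it takes over 72 s, if anything falls off the work surface, if the arm or the gripper's body presses on something with over 40 N, if the wrist force passes 120 N, or if a joint passes its speed limit or range.

## Robot

A 7-joint arm with a two-finger parallel gripper is mounted at the origin on the work surface. World frame = base frame: x ahead of the robot, y to its left, z up, the work surface at z = 0. Lengths are in m, angles in degrees, forces in N, time in s.
With the tool pointing down it reaches from about 0.425 to 0.875 m from the base axis. Payload 4.7 kg.
Tool frame: the origin (TCP) lies at the centre of the arm's flange, where the gripper is bolted on; the fingertips stand 182 mm ahead of it and the grasp point (between the pads) lies 164 mm ahead of it (env.grip_depth is the distance from the TCP to the grasp point, in m); z points along the fingers, y is the line along which they close (so a half turn about z gives the same grasp; the last joint's range is limited). The gripper opens to 87 mm and grips with 3 to 60 N. Pads are 19 mm wide; open, the fingers measure 117 mm over their backs; the gripper's body (75 mm by 190 mm) begins 51 mm behind the grasp point.
Start: joints at [76.897, 18.392, -4.016, 83.108, 1.295, 78.541, -3.26], TCP at [0.156, -0.631, 0.405] pointing down, gripper open.
Joint ranges: [-163.93, 163.93], [-17.29, 119.83], [-79.2, 71.16], [3.27, 140.29], [-89.18, 269.18], [5.43, 117.66], [-154.24, 154.24]. Speed limits (degrees/s): [147.25, 147.25, 180, 180, 180, 180, 180].

## Interface

Orientations are given as [roll, pitch, yaw] about the fixed x, y, z axes, in that order (R = Rz(yaw) Ry(pitch) Rx(roll)).
In Python, from cell import env gives the robot as it stands. The module is installed in compiled form; this text tells all that it offers.
- The arm moves only by the tool send_rows, never from a script. Its arguments are lists of equal length, an entry for each row: "xyz": the shift along the tool's x, y, z in m, a list of three; "rotation": the turn, a rotation vector about the tool's x, y, z in rad, a list of three; "jaw": the opening, from 0 (shut) to 1 (fully open). A call has 1 to 20 rows; each row shifts and turns the commanded pose from where the row before left it, along the tool's axes as they then stand; what a row does not reach is not made up. A row lasts 1/10 s, in which the tool goes at most 50 mm and 8.59 degrees, less where a joint would pass 70% of its speed; a pose out of reach is approached as far as the arm can. A call is refused whole if a number of a shift passes 0.05 or a number of a turn 0.15, either way. A call with a gripper value outside its range is refused whole. The fingers move at their own pace and stop on an object; "newtons" is the grip in N (left out, the last holds). Time passes only in rows, so rows that do not move let the fingers close. It gives the time, the measured TCP pose, the force, the opening and the grip force at its end, in the units of the state.
- env.get_obs(): the state, without advancing time (a new reading comes with each control period).
- env.read_camera(name): name is "side" or "top" or "wrist"; returns a dict with "image" (400x640x3 uint8, blue, green, red), "fx", "fy", "cx", "cy" (pixels), "R" (3x3) and "t" (3): a world point X has camera coordinates R X + t. Camera axes: x right, y down, z forward; pixel columns grow to the right and rows downward; lengths in m; the calibration is good to about 2 mm. A picture is of the moment at which its call begins. There is no depth.
- env.sign_off(): hands the job in; it is judged then, once.
The state is a dict: "time_s": time; "qpos": joint angles; "joint_velocities": joint speeds; "effort": joint torques, N m; "tool_pos": TCP position; "tool_rot": TCP orientation; "force": force on the tool from outside, world axes, zero at the start; "wrist_torque": the same for the moment, N m; "grip_width": finger opening in m; "grasp_force": force on a finger pad.
Only numpy, scipy, OpenCV 4.12 (cv2) and the standard library are available. Lean on these libraries where they do the work, as an engineer would, in place of code of your own. Each camera call takes 0.05 s, during which the arm holds its last target. There are 200 camera calls.

## Working session

There is one attempt and no reset: what is moved stays moved. The work goes in short steps, Python scripts to look and compute and a tool call to move; the robot and the scene stay as the last step left them, time stands still between calls to the robot, and variables do not carry over. Pictures are saved under pics/ and viewed, at most 10 in all, crops included, and the job is handed in when it is done.

Besides the shell and the picture viewer there is one more tool, called after "Request:" by a JSON object that holds its "name" and its "arguments", one argument or row to a line. send_rows: Moves the arm, as the interface text tells. Its arguments: {"type":"object","properties":{"xyz":{"type":"array"},"rotation":{"type":"array"},"jaw":{"type":"array"},"newtons":{"type":"number"}},"required":["xyz","rotation","jaw"]}

```bash
mkdir -p pics
python3 - <<'E'
from cell import env
import cv2,numpy as np,pickle
d={}
for n in ["side","top","wrist"]:
    c=env.read_camera(n); d[n]=c; cv2.imwrite(f"pics/{n}0.png",c["image"])
    print(n,c["fx"],c["fy"],c["cx"],c["cy"],np.round(c["R"],3).tolist(),np.round(c["t"],4).tolist(), np.round(-np.array(c["R"]).T@c["t"],3))
pickle.dump(d,open("c0.pkl","wb"))
o=env.get_obs(); print(o)
E
```

```text
side 502.3274822651771 502.3274822651771 317.2401334376829 203.30426109072297 [[0.99, -0.14, -0.006], [-0.084, -0.561, -0.823], [0.112, 0.816, -0.567]] [-0.5798, 0.1579, 1.6118] [ 0.407 -1.307  1.041]
top 515.4697848632912 515.4697848632912 323.64887352696104 195.90966135172977 [[-0.02, -1.0, -0.005], [-0.999, 0.02, -0.044], [0.044, 0.004, -0.999]] [0.0798, 0.5888, 1.5119] [0.523 0.062 1.537]
wrist 358.4224966448234 358.4224966448234 324.440112543788 193.45098946177833 [[0.242, -0.97, -0.001], [-0.928, -0.231, 0.293], [-0.285, -0.07, -0.956]] [-0.6493, -0.0354, 0.3926] [ 0.236 -0.611  0.385]
{'time_s': 0.15, 'qpos': array([76.89753152, 18.42916913, -4.01428978, 83.16021732,  1.29484448,
       78.53949199, -3.2591706 ]), 'joint_velocities': array([-0.12431469, -0.13716664, -0.06824876, -0.08439876, -0.1002029 ,
        0.03761147,  0.00559541]), 'effort': array([ 1.95669281e-05, -4.91795433e+01, -4.04245248e-01, -3.12879288e+01,
       -6.40006224e-02,  4.04566387e-02,  1.16317842e-04]), 'tool_pos': array([ 0.15618326, -0.63079807,  0.40390189]), 'tool_rot': array([-1.79916324e+02,  5.30007072e-03,  1.39115163e+01]), 'force': array([-0.21884955, -0.28939222,  0.50730906]), 'wrist_torque': array([0.00181684, 0.04014407, 0.00312841]), 'grasp_force': 0.0, 'grip_width': 0.08698942279141222}
```

View pics/top0.png

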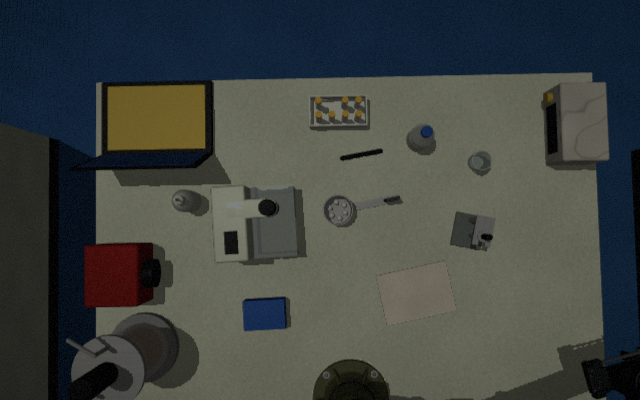

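View pics/side0.png

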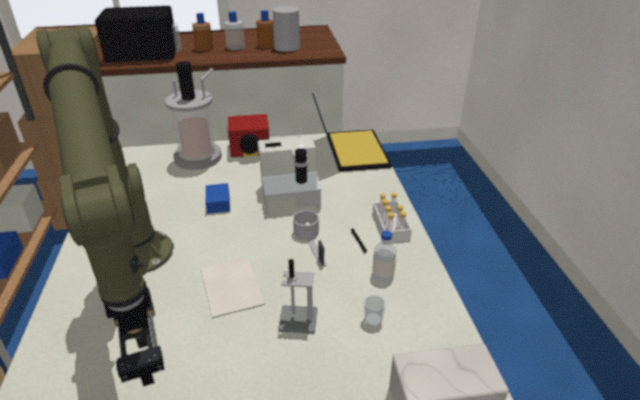

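Run:
```python
import cv2,numpy as np
a=cv2.imread("pics/top0.png");s=cv2.imread("pics/side0.png")
g=lambda i:np.clip(255*(i/255.)**0.6,0,255).astype('uint8')
A=cv2.resize(g(a[180:270,205:405]),None,fx=4,fy=4,interpolation=2)
B=cv2.resize(g(a[200:260,440:510]),None,fx=4,fy=4,interpolation=2)
C=cv2.resize(g(s[135:335,250:350]),None,fx=2,fy=2,interpolation=2)
o=np.zeros((600,800,3),'uint8');o[:360]=A;o[360:600,:280]=B
cv2.imwrite("pics/crop1.png",o)
cv2.imwrite("pics/crop2.png",cv2.resize(g(s[135:335,240:440]),None,fx=3,fy=3,interpolation=2))
```

```text
(no output)
```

View pics/crop1.png

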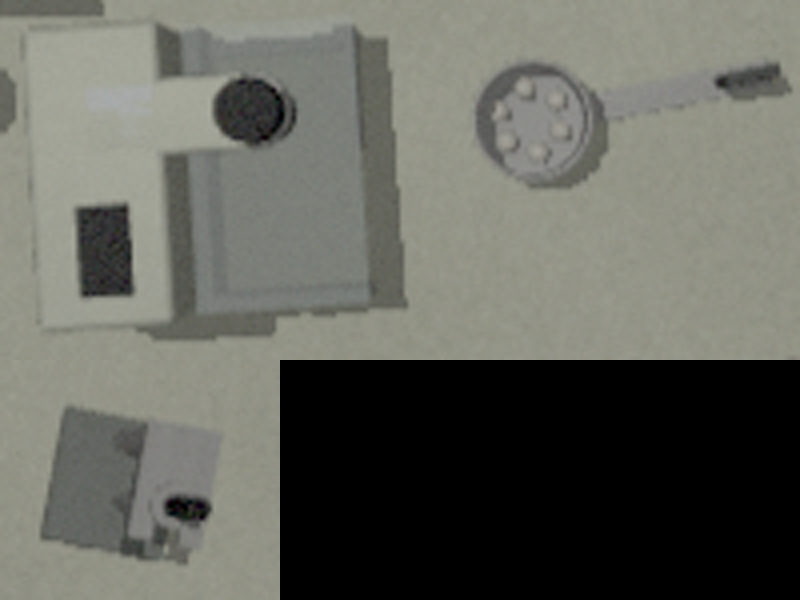

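View pics/crop2.png

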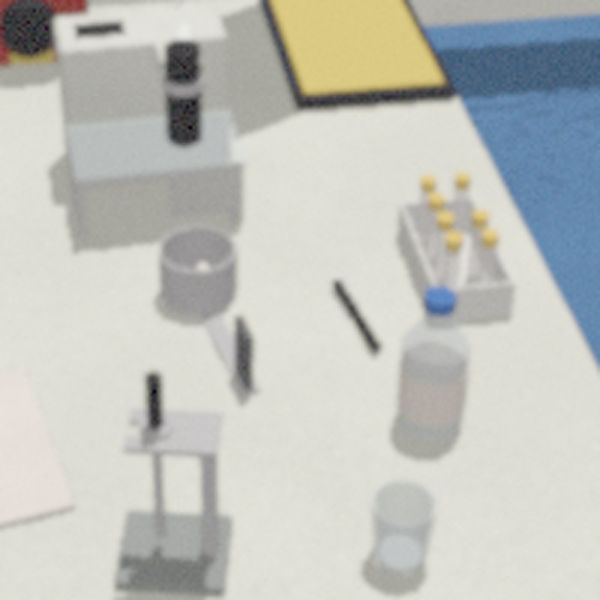

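```bash
cat > h.py <<'E'
import numpy as np,cv2,pickle
def ray(c,u,v):
    R=np.array(c["R"]);t=np.array(c["t"])
    return -R.T@t, R.T@np.array([(u-c["cx"])/c["fx"],(v-c["cy"])/c["fy"],1])
def onz(c,u,v,z):
    o,d=ray(c,u,v); return (o+d*(z-o[2])/d[2])
def tri(*a):
    A=0;b=0
    for c,u,v in a:
        o,d=ray(c,u,v);d/=np.linalg.norm(d);P=np.eye(3)-np.outer(d,d);A=A+P;b=b+P@o
    return np.linalg.solve(A,b)
def proj(c,X):
    q=np.array(c["R"])@X+np.array(c["t"]);return q[0]/q[2]*c["fx"]+c["cx"],q[1]/q[2]*c["fy"]+c["cy"]
E
python3 - <<'E'
from h import *
d=pickle.load(open("c0.pkl","rb"));T=d["top"];S=d["side"]
A=lambda x,y:((x+.5)/4-.5+205,(y+.5)/4-.5+180)
B=lambda x,y:((x+.5)/4-.5+440,(y-360+.5)/4-.5+200)
C=lambda x,y:((x+.5)/3-.5+240,(y+.5)/3-.5+135)
p=lambda n,q:print(n,np.round(q*1000,1))
a=onz(T,*A(353,26),.087);b=onz(T,*A(371,304),.087)
p("roof far",a);p("roof near",b);print("len",np.linalg.norm(a-b),"yaw",np.degrees(np.arctan2(*(a-b)[[1,0]])))
p("roofnear side",onz(S,*C(70,160),.087));p("rooffar side",onz(S,*C(242,146),.087))
x=(a-b)/np.linalg.norm(a-b);y=np.array([-x[1],x[0],0])
p("dock from roof",(a+b)/2+36*x/1000+.0645*y)
p("head top",onz(T,*A(248,109),.212))
p("rim top",onz(T,*A(535,120),.062));p("rim side",onz(S,*C(198,249),.062))
bd=[(526,88),(558,100),(562,131),(539,152),(508,141),(501,111)]
p("beads",np.mean([onz(T,*A(*q),.013) for q in bd],0))
f1=onz(T,*A(720,81),.075);f2=onz(T,*A(778,69),.075);p("fin ends",f1);p("fin",f2);p("finmid",(f1+f2)/2)
g1=onz(S,*C(240,320),.075);g2=onz(S,*C(247,357),.075);p("fin side",g1);p("fin",g2)
p("griptop T",onz(T,*B(206,508),.216));p("griptop S",onz(S,*C(152,376),.216));p("tri",tri((T,*B(206,508)),(S,*C(152,376))))
p("collar T",onz(T,*B(168,505),.161));p("collarS",onz(S,*C(152,428),.161))
for q in [(148,420),(223,433),(130,543),(188,562)]:p("fork T",onz(T,*B(*q),.156))
for q in [(130,411),(223,413),(219,452),(125,447)]:p("fork S",onz(S,*C(*q),.156))
for q in [(66,406),(40,540)]:p("base T",onz(T,*B(*q),.012))
for q in [(124,514),(232,516),(227,590),(118,588)]:p("base S",onz(S,*C(*q),.012))
E
```

```text
roof far [616.3 154.2  87. ]
roof near [421.  144.8  87. ]
len 0.19552060646123287 yaw 2.730261040861343
roofnear side [420.3 186.5  87. ]
rooffar side [623.6 186.9  87. ]
dock from roof [551.6 215.6  87. ]
head top [556.2 214.7 212. ]
rim top [548.   26.7  62. ]
rim side [550.7  23.6  62. ]
beads [548.6  27.5  13. ]
fin ends [ 572.9 -104.7   75. ]
fin [ 580.6 -146.    75. ]
finmid [ 576.7 -125.3   75. ]
fin side [ 576.3 -121.9   75. ]
fin [ 574.8 -180.2   75. ]
griptop T [ 468.9 -357.8  216. ]
griptop S [ 468.7 -357.1  216. ]
tri [ 468.8 -357.7  216.5]
collar T [ 469.1 -350.2  161. ]
collarS [ 466.4 -360.4  161. ]
fork T [ 525.8 -340.2  156. ]
fork T [ 516.2 -389.9  156. ]
fork T [ 444.1 -325.6  156. ]
fork T [ 430.8 -363.7  156. ]
fork S [ 450.  -330.9  156. ]
fork S [ 529.2 -345.2  156. ]
fork S [ 519.5 -392.2  156. ]
fork S [ 442.1 -374.8  156. ]
base T [ 537.7 -322.1   12. ]
base T [ 439.4 -299.9   12. ]
base S [ 439.6 -311.9   12. ]
base S [ 538.5 -329.    12. ]
base S [ 521.9 -415.7   12. ]
base S [ 427.2 -399.6   12. ]
```

Request:
{"name": "send_rows", "arguments": {
  "xyz": [
    [0,0,-0.004],
    [0,0,-0.004],
    [0,0,-0.004],
    [0,0,-0.004],
    [0,0,-0.004],
    [0,0,-0.004],
    [0,0,-0.004],
    [0,0,-0.004],
    [0,0,-0.004],
    [0,0,-0.004],
    [0.02,0.031,0],
    [0.02,0.031,0],
    [0.02,0.031,0],
    [0.02,0.031,0],
    [0.02,0.031,0],
    [0.02,0.031,0],
    [0.02,0.031,0],
    [0.02,0.031,0],
    [0.02,0.031,0],
    [0.02,0.031,0]
  ],
  "rotation": [
    [0,0,-0.1328],
    [0,0,-0.1328],
    [0,0,-0.1328],
    [0,0,-0.1328],
    [0,0,-0.1328],
    [0,0,-0.1328],
    [0,0,-0.1328],
    [0,0,-0.1328],
    [0,0,-0.1328],
    [0,0,-0.1328],
    [0,0,0],
    [0,0,0],
    [0,0,0],
    [0,0,0],
    [0,0,0],
    [0,0,0],
    [0,0,0],
    [0,0,0],
    [0,0,0],
    [0,0,0]
  ],
  "jaw": [1,1,1,1,1,1,1,1,1,1,1,1,1,1,1,1,1,1,1,1],
  "newtons": 30
}}

```text
time_s: 2.15
tool_pos: [0.4672, -0.43, 0.4445]
tool_rot: [-180.0, -0.0, 90.0]
force: [0.3, -0.9, -0.3]
grip_width: 0.087
grasp_force: 0.0
```

Run:
```python
from cell import env
from h import *
c=env.read_camera("wrist"); pickle.dump(c,open("w1.pkl","wb"))
i=np.clip(255*(c["image"]/255.)**0.6,0,255).astype('uint8')
cv2.imwrite("pics/w1.png",i)
o=env.get_obs();print(o["time_s"],o["tool_pos"],o["tool_rot"],o["qpos"])
for n,X in dict(rodtop=[.469,-.3575,.216],col=[.469,-.3575,.161],fin=[.578,-.131,.075]).items(): print(n,proj(c,np.array(X)))
T=pickle.load(open("c0.pkl","rb"))["top"]
print(onz(T,421,140,.03),onz(T,427,132,.16))
```

```text
2.2 [ 0.47322044 -0.42415659  0.44440079] [179.73052576  -0.24725166  90.54190038] [ 59.60707449  17.52684728 -25.45116592  81.23330572   7.1339179
  82.83086592  34.85277507]
rodtop (np.float64(325.6329455109449), np.float64(99.53902035307722))
col (np.float64(325.36193496135314), np.float64(96.1908574845676))
fin (np.float64(469.60261059526766), np.float64(-217.59390085408657))
[ 0.74827848 -0.22094939  0.03      ] [ 0.75009293 -0.21320361  0.16      ]
```

View pics/w1.png

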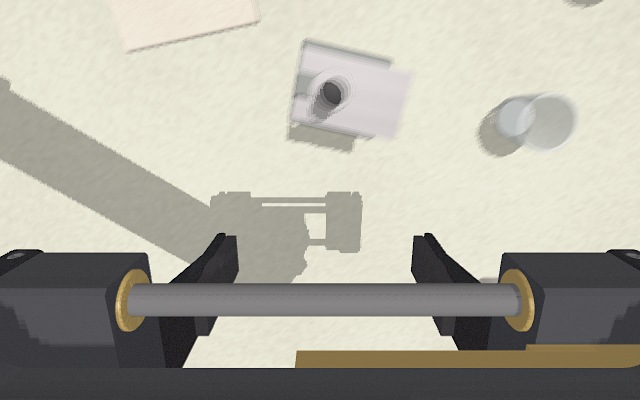

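Request:
{"name": "send_rows", "arguments": {
  "xyz": [
    [0.025,0.001,0],
    [0.025,0.001,0],
    [0.0235,0.001,0],
    [0,0,0],
    [0,0,0],
    [0,0,0]
  ],
  "rotation": [
    [0,0,0],
    [0,0,0],
    [0,0,0],
    [0,0,0],
    [0,0,0],
    [0,0,0]
  ],
  "jaw": [1,1,1,1,1,1]
}}

```text
time_s: 2.8
tool_pos: [0.4687, -0.3587, 0.4445]
tool_rot: [-180.0, 0.0, 89.9]
force: [-1.1, 0.2, 0.3]
grip_width: 0.0872
grasp_force: 0.0
```

Run:
```python
from cell import env
from h import *
c=env.read_camera("wrist"); pickle.dump(c,open("w2.pkl","wb"))
i=np.clip(255*(c["image"]/255.)**0.6,0,255).astype('uint8')
cv2.imwrite("pics/w2.png",i)
o=env.get_obs();print(o["time_s"],o["tool_pos"],o["tool_rot"])
for n,X in dict(rodtop=[.469,-.3575,.216],col=[.469,-.3575,.161],fin=[.578,-.131,.075]).items(): print(n,proj(c,np.array(X)))
```

```text
2.85 [ 0.46868325 -0.35882157  0.44447434] [-1.79974747e+02  1.44454015e-02  8.98875423e+01]
rodtop (np.float64(323.14716186191316), np.float64(217.16758294547407))
col (np.float64(323.3725782065041), np.float64(191.65895596569857))
fin (np.float64(457.0646728612075), np.float64(-105.17491229734102))
```

View pics/w2.png

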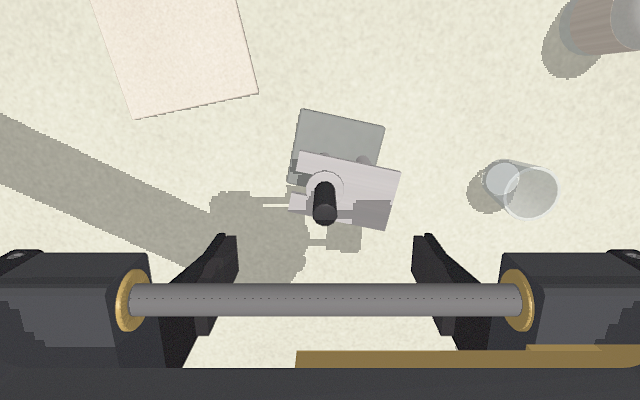

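Request:
{"name": "send_rows", "arguments": {
  "xyz": [
    [0.0015,0,0.02],
    [0,0,0.02],
    [0,0,0.02],
    [0,0,0.02],
    [0,0,0.0105],
    [0,0,0],
    [0,0,0],
    [0,0,0],
    [0,0,0],
    [0,0,0],
    [0,0,0],
    [0,0,0]
  ],
  "rotation": [
    [0,0,0],
    [0,0,0],
    [0,0,0],
    [0,0,0],
    [0,0,0],
    [0,0,0],
    [0,0,0],
    [0,0,0],
    [0,0,0],
    [0,0,0],
    [0,0,0],
    [0,0,0]
  ],
  "jaw": [1,1,1,1,1,1,0,0,0,0,0,0],
  "newtons": 30
}}

```text
time_s: 4.05
tool_pos: [0.4693, -0.3559, 0.3544]
tool_rot: [180.0, 0.0, 90.0]
force: [-0.3, -0.4, 0.5]
grip_width: 0.0471
grasp_force: 0.0
```

Request:
{"name": "send_rows", "arguments": {
  "xyz": [
    [0,0,0],
    [0,0,0],
    [0,0,0],
    [0,0,0],
    [0,0,0],
    [0,0,0],
    [0,0,0],
    [0,0,0]
  ],
  "rotation": [
    [0,0,0],
    [0,0,0],
    [0,0,0],
    [0,0,0],
    [0,0,0],
    [0,0,0],
    [0,0,0],
    [0,0,0]
  ],
  "jaw": [0,0,0,0,0,0,0,0]
}}

```text
time_s: 4.85
tool_pos: [0.4692, -0.356, 0.3542]
tool_rot: [-180.0, -0.0, 90.0]
force: [-0.1, -0.2, -1.0]
grip_width: 0.0155
grasp_force: 30.0
```

Run:
```python
from cell import env
o=env.get_obs();print({k:o[k] for k in("time_s","tool_pos","force","wrist_torque","grip_width","grasp_force")})
```

```text
{'time_s': 4.85, 'tool_pos': array([ 0.46917589, -0.35596201,  0.35416488]), 'force': array([-0.05657575, -0.19716639, -0.97764335]), 'wrist_torque': array([ 0.02640528, -0.05821628,  0.03279209]), 'grip_width': 0.015464632706907048, 'grasp_force': 29.99883316922933}
```

Request:
{"name": "send_rows", "arguments": {
  "xyz": [
    [0,0,-0.02],
    [0,0,-0.03],
    [0,0,-0.03],
    [0,0,-0.03],
    [0,0,-0.02],
    [0,0,-0.015],
    [0.015,0.004,0],
    [0.03,0.006,0],
    [0.038,0.008,0],
    [0.038,0.008,0],
    [0.038,0.008,0],
    [0.038,0.008,0],
    [0.038,0.008,0],
    [0.038,0.008,0],
    [0.038,0.008,0],
    [0.038,0.008,0],
    [0.025,0.004,0],
    [0.0095,0.002,0],
    [0,0,0],
    [0,0,0]
  ],
  "rotation": [
    [0,0,0],
    [0,0,0],
    [0,0,0],
    [0,0,0],
    [0,0,0],
    [0,0,0],
    [0,0,0],
    [0,0,0],
    [0,0,0],
    [0,0,0],
    [0,0,0],
    [0,0,0],
    [0,0,0],
    [0,0,0],
    [0,0,0],
    [0,0,0],
    [0,0,0],
    [0,0,0],
    [0,0,0],
    [0,0,0]
  ],
  "jaw": [0,0,0,0,0,0,0,0,0,0,0,0,0,0,0,0,0,0,0,0]
}}

```text
time_s: 6.85
tool_pos: [0.5491, 0.0262, 0.4984]
tool_rot: [-179.9, 0.1, 89.9]
force: [-0.6, -1.1, -1.0]
grip_width: 0.015
grasp_force: 30.0
```

Run:
```python
from cell import env
from h import *
o=env.get_obs();print(o["time_s"],o["tool_pos"],o["tool_rot"])
g=lambda i:np.clip(255*(i/255.)**0.6,0,255).astype('uint8')
c=env.read_camera("wrist"); s=env.read_camera("side"); pickle.dump((c,s),open("w3.pkl","wb"))
k=np.zeros((600,640,3),'uint8')
k[:400]=g(c["image"]);k[400:,:]=0
k[300:600,:400]=cv2.resize(g(s["image"][170:270,240:373]),(400,300),interpolation=2)
cv2.imwrite("pics/w3.png",k)
p=o["tool_pos"]
for n,X in dict(tip=[p[0],p[1]-.0015,p[2]-.328],dishrim=[.549,.026,.062],dock=[.553,.215,0]).items(): print(n,proj(c,np.array(X)),proj(s,np.array(X)))
```

```text
6.85 [0.5491426  0.0261621  0.49842825] [-1.79918031e+02  6.37437263e-02  8.99095166e+01]
tip (np.float64(323.47327631697834), np.float64(179.93118366845707)) (np.float64(304.5006803757951), np.float64(189.97617358545793))
dishrim (np.float64(323.6437254707413), np.float64(155.03638684136325)) (np.float64(305.0678180445816), np.float64(217.28257337464888))
dock (np.float64(326.97143801132154), np.float64(-11.829339280354304)) (np.float64(300.3084610725918), np.float64(200.8073706491658))
```

View pics/w3.png

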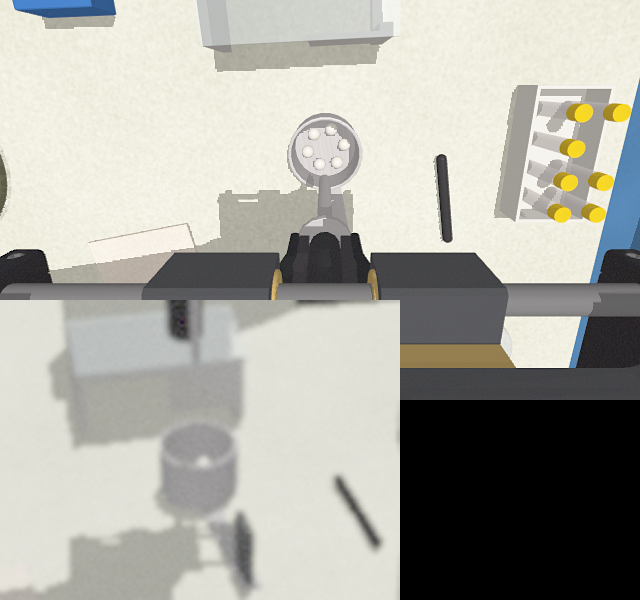

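Request:
{"name": "send_rows", "arguments": {
  "xyz": [
    [0.001,0.0015,0.0],
    [0,0,0.02],
    [0,0,0.02],
    [0,0,0.02],
    [0,0,0.02],
    [0,0,0.02],
    [0,0,0.02],
    [0,0,0.015],
    [0,0,0.01],
    [0,0,0.008],
    [0,0,0.005],
    [0,0,0]
  ],
  "rotation": [
    [0,0,0],
    [0,0,0],
    [0,0,0],
    [0,0,0],
    [0,0,0],
    [0,0,0],
    [0,0,0],
    [0,0,0],
    [0,0,0],
    [0,0,0],
    [0,0,0],
    [0,0,0]
  ],
  "jaw": [0,0,0,0,0,0,0,0,0,0,0,0]
}}

```text
time_s: 8.15
tool_pos: [0.5507, 0.0285, 0.3409]
tool_rot: [-180.0, -0.0, 90.0]
force: [-0.1, -0.1, -0.6]
grip_width: 0.0154
grasp_force: 30.0
```

Run:
```python
from cell import env
import numpy as np
o=env.get_obs();print(o["time_s"],o["tool_pos"],o["force"])
r=17;n=20;P=[(r*np.cos(a),r*np.sin(a)) for a in 2*np.pi*np.arange(n+1)/n]
print(np.round(np.diff(P,axis=0)).tolist(),np.round(np.diff(P,axis=0),1).tolist())
```

```text
8.15 [0.55073722 0.02848906 0.34093804] [-0.07502796 -0.1329643  -0.5688276 ]
[[-1.0, 5.0], [-2.0, 5.0], [-4.0, 4.0], [-5.0, 2.0], [-5.0, 1.0], [-5.0, -1.0], [-5.0, -2.0], [-4.0, -4.0], [-2.0, -5.0], [-1.0, -5.0], [1.0, -5.0], [2.0, -5.0], [4.0, -4.0], [5.0, -2.0], [5.0, -1.0], [5.0, 1.0], [5.0, 2.0], [4.0, 4.0], [2.0, 5.0], [1.0, 5.0]] [[-0.8, 5.3], [-2.4, 4.7], [-3.8, 3.8], [-4.7, 2.4], [-5.3, 0.8], [-5.3, -0.8], [-4.7, -2.4], [-3.8, -3.8], [-2.4, -4.7], [-0.8, -5.3], [0.8, -5.3], [2.4, -4.7], [3.8, -3.8], [4.7, -2.4], [5.3, -0.8], [5.3, 0.8], [4.7, 2.4], [3.8, 3.8], [2.4, 4.7], [0.8, 5.3]]
```

Request:
{"name": "send_rows", "arguments": {
  "xyz": [
    [0.004,0,0],
    [0.004,0,0],
    [0.004,0,0],
    [0.005,0,0],
    [-0.001,0.005,0],
    [-0.002,0.005,0],
    [-0.004,0.004,0],
    [-0.005,0.002,0],
    [-0.005,0.001,0],
    [-0.005,-0.001,0],
    [-0.005,-0.002,0],
    [-0.004,-0.004,0],
    [-0.002,-0.005,0],
    [-0.001,-0.005,0],
    [0.001,-0.005,0],
    [0.002,-0.005,0],
    [0.004,-0.004,0],
    [0.005,-0.002,0],
    [0.005,-0.001,0],
    [0.005,0.001,0]
  ],
  "rotation": [
    [0,0,0],
    [0,0,0],
    [0,0,0],
    [0,0,0],
    [0,0,0],
    [0,0,0],
    [0,0,0],
    [0,0,0],
    [0,0,0],
    [0,0,0],
    [0,0,0],
    [0,0,0],
    [0,0,0],
    [0,0,0],
    [0,0,0],
    [0,0,0],
    [0,0,0],
    [0,0,0],
    [0,0,0],
    [0,0,0]
  ],
  "jaw": [0,0,0,0,0,0,0,0,0,0,0,0,0,0,0,0,0,0,0,0]
}}

```text
time_s: 10.15
tool_pos: [0.5346, 0.0343, 0.3413]
tool_rot: [180.0, 0.0, 90.0]
force: [-0.2, -0.7, -0.3]
grip_width: 0.0154
grasp_force: 30.0
```

Request:
{"name": "send_rows", "arguments": {
  "xyz": [
    [0.005,0.002,0],
    [0.004,0.004,0],
    [0.002,0.005,0],
    [0.001,0.005,0],
    [-0.001,0.005,0],
    [-0.002,0.005,0],
    [-0.004,0.004,0],
    [-0.005,0.002,0],
    [-0.005,0.001,0],
    [-0.005,-0.001,0],
    [-0.005,-0.002,0],
    [-0.004,-0.004,0],
    [-0.002,-0.005,0],
    [-0.001,-0.005,0],
    [0.001,-0.005,0],
    [0.002,-0.005,0],
    [0.004,-0.004,0],
    [0.005,-0.002,0],
    [0.005,-0.001,0],
    [0.005,0.001,0]
  ],
  "rotation": [
    [0,0,0],
    [0,0,0],
    [0,0,0],
    [0,0,0],
    [0,0,0],
    [0,0,0],
    [0,0,0],
    [0,0,0],
    [0,0,0],
    [0,0,0],
    [0,0,0],
    [0,0,0],
    [0,0,0],
    [0,0,0],
    [0,0,0],
    [0,0,0],
    [0,0,0],
    [0,0,0],
    [0,0,0],
    [0,0,0]
  ],
  "jaw": [0,0,0,0,0,0,0,0,0,0,0,0,0,0,0,0,0,0,0,0]
}}

```text
time_s: 12.15
tool_pos: [0.5346, 0.0343, 0.3413]
tool_rot: [180.0, 0.0, 90.0]
force: [-0.3, -0.1, -1.0]
grip_width: 0.0155
grasp_force: 30.0
```

Request:
{"name": "send_rows", "arguments": {
  "xyz": [
    [0.005,0.002,0],
    [0.004,0.004,0],
    [0.002,0.005,0],
    [0.001,0.005,0],
    [-0.001,0.005,0],
    [-0.002,0.005,0],
    [-0.004,0.004,0],
    [-0.005,0.002,0],
    [-0.005,0.001,0],
    [0,-0.004,0],
    [0,-0.004,0],
    [0,-0.004,0],
    [0,0,0],
    [0,0,0]
  ],
  "rotation": [
    [0,0,0],
    [0,0,0],
    [0,0,0],
    [0,0,0],
    [0,0,0],
    [0,0,0],
    [0,0,0],
    [0,0,0],
    [0,0,0],
    [0,0,0],
    [0,0,0],
    [0,0,0],
    [0,0,0],
    [0,0,0]
  ],
  "jaw": [0,0,0,0,0,0,0,0,0,0,0,0,0,0]
}}

```text
time_s: 13.55
tool_pos: [0.5556, 0.0287, 0.3414]
tool_rot: [180.0, 0.0, 90.0]
force: [-0.7, 0.2, -1.2]
grip_width: 0.015
grasp_force: 30.0
```

Run:
```python
from cell import env
from h import *
o=env.get_obs();print(o["time_s"],o["tool_pos"],o["tool_rot"],o["force"],o["grip_width"])
g=lambda i:np.clip(255*(i/255.)**0.6,0,255).astype('uint8')
c=env.read_camera("wrist"); s=env.read_camera("side"); pickle.dump((c,s),open("w4.pkl","wb"))
k=g(c["image"]);k[250:400,400:640]=cv2.resize(g(s["image"][180:255,250:370]),(240,150),interpolation=2)
cv2.imwrite("pics/w4.png",k)
```

```text
13.55 [0.55555587 0.0287199  0.34141032] [1.79975470e+02 2.90515026e-02 9.00163119e+01] [-0.72926733  0.18985099 -1.19525128] 0.014974009852031699
```

View pics/w4.png

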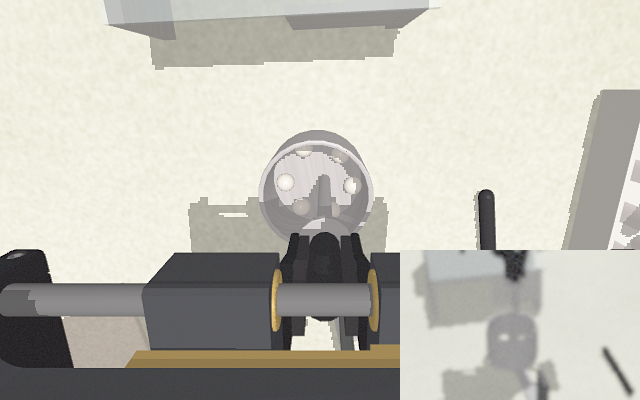

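Request:
{"name": "send_rows", "arguments": {
  "xyz": [
    [0,0,-0.01],
    [0,0,-0.02],
    [0,0,-0.03],
    [0,0,-0.03],
    [0,0,-0.03],
    [0,0,-0.02],
    [0,0,-0.017],
    [-0.015,-0.004,0],
    [-0.03,-0.007,0],
    [-0.038,-0.008,0],
    [-0.038,-0.008,0],
    [-0.038,-0.008,0],
    [-0.038,-0.008,0],
    [-0.038,-0.008,0],
    [-0.038,-0.008,0],
    [-0.038,-0.008,0],
    [-0.038,-0.008,0],
    [-0.025,-0.007,0],
    [-0.0107,-0.0044,0],
    [0,0,0]
  ],
  "rotation": [
    [0,0,0],
    [0,0,0],
    [0,0,0],
    [0,0,0],
    [0,0,0],
    [0,0,0],
    [0,0,0],
    [0,0,0],
    [0,0,0],
    [0,0,0],
    [0,0,0],
    [0,0,0],
    [0,0,0],
    [0,0,0],
    [0,0,0],
    [0,0,0],
    [0,0,0],
    [0,0,0],
    [0,0,0],
    [0,0,0]
  ],
  "jaw": [0,0,0,0,0,0,0,0,0,0,0,0,0,0,0,0,0,0,0,0]
}}

```text
time_s: 15.65
tool_pos: [0.4686, -0.3575, 0.4983]
tool_rot: [-180.0, -0.0, 89.8]
force: [0.9, 0.3, -1.4]
grip_width: 0.0152
grasp_force: 30.0
```

Request:
{"name": "send_rows", "arguments": {
  "xyz": [
    [0,0,0],
    [0,0,0],
    [0,0,0],
    [0,0,0]
  ],
  "rotation": [
    [0,0,0],
    [0,0,0],
    [0,0,0],
    [0,0,0]
  ],
  "jaw": [0,0,0,0]
}}

```text
time_s: 16.05
tool_pos: [0.4699, -0.355, 0.4985]
tool_rot: [180.0, 0.0, 90.1]
force: [0.5, 0.1, -1.5]
grip_width: 0.015
grasp_force: 30.0
```

Run:
```python
from cell import env
from h import *
o=env.get_obs();print(o["time_s"],o["tool_pos"],o["tool_rot"],o["force"],o["wrist_torque"])
c=env.read_camera("wrist"); s=env.read_camera("side"); t=env.read_camera("top"); pickle.dump((c,s,t),open("w5.pkl","wb"))
g=lambda i:np.clip(255*(i/255.)**0.6,0,255).astype('uint8')
k=np.zeros((600,800,3),'uint8')
k[:300,:480]=cv2.resize(g(c["image"]),(480,300))
k[:400,500:800]=cv2.resize(g(s["image"][220:340,250:340]),(300,400),interpolation=2)
k[300:600,:400]=cv2.resize(g(t["image"][180:255,300:400]),(400,300),interpolation=2)
cv2.imwrite("pics/w5.png",k)
p=o["tool_pos"]
for z in (-.328,-.27,-.21):
  for cc in (c,s): print(z,np.round(proj(cc,p+np.array([0,-.0015,z])),1))
```

```text
16.05 [ 0.4698508  -0.35500979  0.49854091] [1.79984596e+02 1.74141150e-02 9.01059462e+01] [ 0.52995094  0.13769391 -1.49611199] [-0.03192226 -0.13164679  0.02786339]
-0.328 [322.9 180.2]
-0.328 [291.4 273.4]
-0.27 [322.6 200.6]
-0.27 [290.6 256. ]
-0.21 [322.2 233.2]
-0.21 [289.7 236.9]
```

View pics/w5.png

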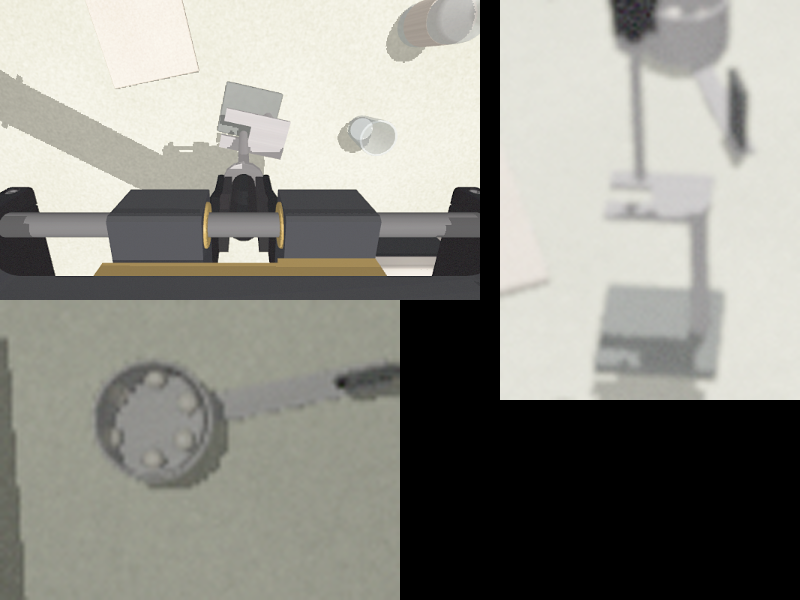

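Request:
{"name": "send_rows", "arguments": {
  "xyz": [
    [-0.001,-0.0005,0],
    [0,0,0.01],
    [0,0,0.015],
    [0,0,0.02],
    [0,0,0.02],
    [0,0,0.02],
    [0,0,0.02],
    [0,0,0.015],
    [0,0,0.01],
    [0,0,0]
  ],
  "rotation": [
    [0,0,0],
    [0,0,0],
    [0,0,0],
    [0,0,0],
    [0,0,0],
    [0,0,0],
    [0,0,0],
    [0,0,0],
    [0,0,0],
    [0,0,0]
  ],
  "jaw": [0,0,0,0,0,0,0,0,0,0]
}}

```text
time_s: 17.2
tool_pos: [0.4683, -0.357, 0.3663]
tool_rot: [-179.9, -0.1, 90.0]
force: [-0.2, -0.2, -0.5]
grip_width: 0.0151
grasp_force: 30.0
```

Request:
{"name": "send_rows", "arguments": {
  "xyz": [
    [0,0,0.005],
    [0,0,0.005],
    [0,0,0.003],
    [0,0,0.001],
    [0,0,0],
    [0,0,0]
  ],
  "rotation": [
    [0,0,0],
    [0,0,0],
    [0,0,0],
    [0,0,0],
    [0,0,0],
    [0,0,0]
  ],
  "jaw": [0,0,0,0,0,0]
}}

```text
time_s: 17.8
tool_pos: [0.469, -0.3572, 0.3545]
tool_rot: [180.0, 0.0, 90.0]
force: [0.2, -0.6, -0.8]
grip_width: 0.0155
grasp_force: 30.0
```

Request:
{"name": "send_rows", "arguments": {
  "xyz": [
    [0,0,0],
    [0,0,0],
    [0,0,0],
    [0,0,0],
    [0,0,0],
    [0,0,0],
    [0,0,0],
    [0,0,0],
    [0,0,0],
    [0,0,0],
    [0,0,0],
    [0,0,-0.02],
    [0,0,-0.03],
    [0,0,-0.04],
    [0,0,-0.03],
    [0,0,-0.02]
  ],
  "rotation": [
    [0,0,0],
    [0,0,0],
    [0,0,0],
    [0,0,0],
    [0,0,0],
    [0,0,0],
    [0,0,0],
    [0,0,0],
    [0,0,0],
    [0,0,0],
    [0,0,0],
    [0,0,0],
    [0,0,0],
    [0,0,0],
    [0,0,0],
    [0,0,0]
  ],
  "jaw": [1,1,1,1,1,1,1,1,1,1,1,1,1,1,1,1]
}}

```text
time_s: 19.4
tool_pos: [0.469, -0.357, 0.4972]
tool_rot: [179.9, 0.1, 90.0]
force: [0.4, -0.5, -0.6]
grip_width: 0.087
grasp_force: 0.0
```

Run:
```python
from cell import env
from h import *
o=env.get_obs();print(o["time_s"],o["tool_pos"],o["tool_rot"],o["force"])
d0=pickle.load(open("c0.pkl","rb"))
s=env.read_camera("side")
def blob(im,x0,y0,x1,y1):
    m=(im[y0:y1,x0:x1].max(2)<60).astype('uint8');n,l,st,ce=cv2.connectedComponentsWithStats(m)
    k=1+np.argmax(st[1:,4]);return st[k],np.round(ce[k]+[x0,y0],1)
print(blob(d0["side"]["image"],275,250,310,285),blob(s["image"],275,250,310,285))
```

```text
19.4 [ 0.46904607 -0.35697402  0.49719801] [1.79851311e+02 1.31571027e-01 9.00090419e+01] [ 0.41659003 -0.47539006 -0.57396828]
(array([15, 10,  4, 18, 52], dtype=int32), array([291. , 268.5])) (array([15, 11,  4, 17, 53], dtype=int32), array([291.1, 269.1]))
```

Request:
{"name": "send_rows", "arguments": {
  "xyz": [
    [0.015,0.007,0],
    [0.03,0.014,0],
    [0.03,0.015,0],
    [0.03,0.015,-0.0],
    [0.03,0.015,0.02],
    [0.03,0.015,0.02],
    [0.03,0.014,0.02],
    [0.02,0.009,0.02],
    [0.013,0.005,0.02],
    [0,0,0],
    [0,0,0],
    [0,0,0],
    [0,0,0],
    [0,0,0]
  ],
  "rotation": [
    [0,0,0],
    [0,0,0],
    [0,0,0],
    [0,0,0],
    [0,0,0],
    [0,0,0],
    [0,0,0],
    [0,0,0],
    [0,0,0],
    [0,0,-0.0915],
    [0,0,-0.0915],
    [0,0,0],
    [0,0,0],
    [0,0,0]
  ],
  "jaw": [1,1,1,1,1,1,1,1,1,1,1,1,1,1]
}}

```text
time_s: 20.85
tool_pos: [0.5777, -0.1287, 0.3938]
tool_rot: [-180.0, -0.0, 100.4]
force: [0.4, 0.4, -0.5]
grip_width: 0.0872
grasp_force: 0.0
```

Run:
```python
from cell import env
from h import *
o=env.get_obs();print(o["time_s"],o["tool_pos"],o["tool_rot"],o["force"])
c=env.read_camera("wrist"); t=env.read_camera("top"); pickle.dump((c,t),open("w6.pkl","wb"))
g=lambda i:np.clip(255*(i/255.)**0.6,0,255).astype('uint8')
cv2.imwrite("pics/w6.png",g(c["image"]))
for n,X in dict(finA=[.5745,-.110,.075],finB=[.5815,-.149,.075],rim=[.5505,.027,.062],roofL=[.420,.146,.087],roofR=[.617,.154,.087]).items(): print(n,np.round(proj(c,np.array(X)),1))
```

```text
20.85 [ 0.57767954 -0.12874737  0.39375295] [-1.79962354e+02 -2.22550677e-02  1.00414197e+02] [ 0.40492656  0.4326753  -0.46616978]
finA [323.4 159.7]
finB [323.2 203.8]
rim [325.  -21.1]
roofL [ 144.2 -303.2]
roofR [ 469.7 -240.9]
```

View pics/w6.png

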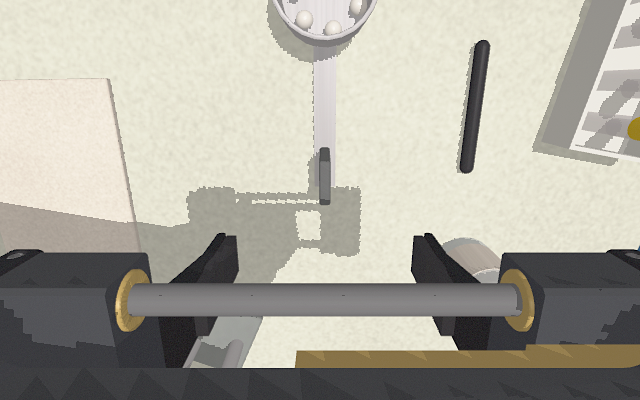

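Request:
{"name": "send_rows", "arguments": {
  "xyz": [
    [0,0.001,0.03],
    [0,0,0.04],
    [0,0,0.04],
    [0,0,0.03],
    [0,0,0.02],
    [0,0,0.01],
    [0,0,0.005],
    [0,0,0],
    [0,0,0],
    [0,0,0],
    [0,0,0],
    [0,0,0],
    [0,0,0],
    [0,0,0],
    [0,0,0],
    [0,0,0],
    [0,0,0],
    [0,0,0],
    [0,0,0],
    [0,0,0]
  ],
  "rotation": [
    [0,0,0],
    [0,0,0],
    [0,0,0],
    [0,0,0],
    [0,0,0],
    [0,0,0],
    [0,0,0],
    [0,0,0],
    [0,0,0],
    [0,0,0],
    [0,0,0],
    [0,0,0],
    [0,0,0],
    [0,0,0],
    [0,0,0],
    [0,0,0],
    [0,0,0],
    [0,0,0],
    [0,0,0],
    [0,0,0]
  ],
  "jaw": [1,1,1,1,1,1,1,1,0,0,0,0,0,0,0,0,0,0,0,0],
  "newtons": 50
}}

```text
time_s: 22.95
tool_pos: [0.5787, -0.129, 0.2192]
tool_rot: [-180.0, 0.0, 100.5]
force: [-0.3, 0.5, 0.8]
grip_width: 0.0093
grasp_force: 50.0
```

```bash
cat > m.py <<'E'
from h import *
d0=pickle.load(open("c0.pkl","rb"));T=d0["top"]
# roof front edge lines in wrist pictures w3/w4 and head circle in top
A=lambda x,y:((x+.5)/4-.5+205,(y+.5)/4-.5+180)
c3=pickle.load(open("w3.pkl","rb"))[0];c4=pickle.load(open("w4.pkl","rb"))[0]
print("w3 roof L,R",onz(c3,204,46,.08)*1e3,onz(c3,398,36,.08)*1e3)
print("w4 roof L,R",onz(c4,105,24,.08)*1e3,onz(c4,438,9,.08)*1e3)
print("guard edge w3,w4 z80",onz(c3,310,41,.08)*1e3,onz(c4,285,16,.08)*1e3)
im=T["image"][190:225,255:285];m=(im.max(2)<45).astype('uint8')
n,l,st,ce=cv2.connectedComponentsWithStats(m);k=1+np.argmax(st[1:,4]);print(st[k],ce[k]+[255,190])
E
python3 m.py
python3 - <<'E'
from cell import env
o=env.get_obs();print(o["tool_pos"],o["tool_rot"],o["force"],o["grip_width"],o["grasp_force"])
E
```

```text
w3 roof L,R [425.33252258 143.89590404  80.        ] [625.55305823 153.32971309  80.        ]
w4 roof L,R [421.27002445 144.68158033  80.        ] [626.1646705  153.37926822  80.        ]
guard edge w3,w4 z80 [535.11875237 148.62664729  80.        ] [532.53900477 149.34470359  80.        ]
[  4   9  20  18 261] [268.16858238 207.63984674]
[ 0.57865504 -0.12902023  0.21918894] [-1.79960321e+02  8.38428355e-03  1.00500269e+02] [-0.32852856  0.47386987  0.76455647] 0.009298374866610011 49.99682388268411
```

Request:
{"name": "send_rows", "arguments": {
  "xyz": [
    [0,0,-0.0015],
    [0,0,-0.0015],
    [0,0,0],
    [0,0,0],
    [0,0,0],
    [0,0,0],
    [0,-0.004,0],
    [0,-0.008,0],
    [0,-0.01,0],
    [0,-0.01,0],
    [0,-0.01,0],
    [0,-0.01,0],
    [0,-0.01,0],
    [0,-0.01,0],
    [0,-0.007,0],
    [0,-0.0046,0],
    [0,0,0],
    [0,0,0],
    [0,0,0]
  ],
  "rotation": [
    [0,0,0],
    [0,0,0],
    [0,0,0.0345],
    [0,0,0.0345],
    [0,0,0.0345],
    [0,0,0.0345],
    [0,0,0],
    [0,0,0],
    [0,0,0],
    [0,0,0],
    [0,0,0],
    [0,0,0],
    [0,0,0],
    [0,0,0],
    [0,0,0],
    [0,0,0],
    [0,0,0],
    [0,0,0],
    [0,0,0]
  ],
  "jaw": [0,0,0,0,0,0,0,0,0,0,0,0,0,0,0,0,0,0,0]
}}

```text
time_s: 24.85
tool_pos: [0.4958, -0.1327, 0.2223]
tool_rot: [180.0, -0.0, 92.6]
force: [-0.5, 0.7, -6.4]
grip_width: 0.0097
grasp_force: 50.0
```

Run:
```python
from cell import env
from h import *
o=env.get_obs();print(o["time_s"],o["tool_pos"],o["tool_rot"],o["force"],o["wrist_torque"])
c=env.read_camera("wrist");t=env.read_camera("top");s=env.read_camera("side");pickle.dump((c,t,s),open("w7.pkl","wb"))
for n,X in dict(rim=[.4865,.0305,.065],roofL=[.4225,.1445,.08],roofR=[.6255,.1535,.08]).items(): print(n,np.round(proj(c,np.array(X)),1),np.round(proj(t,np.array(X)),1))
# rim inner/outer circles, wrist + top
G=cv2.cvtColor(t["image"],cv2.COLOR_BGR2GRAY)[190:270,290:400]
G=cv2.resize(G,None,fx=4,fy=4,interpolation=2)
h=cv2.HoughCircles(cv2.medianBlur(G,5),cv2.HOUGH_GRADIENT,1.5,60,param1=60,param2=25,minRadius=50,maxRadius=68)
if h is not None:
  for x,y,r in h[0][:4]:
    u,v=(x+.5)/4-.5+290,(y+.5)/4-.5+190; print("top",u,v,r/4,onz(t,u,v,.065))
G=cv2.cvtColor(d0["image"],6)[170:250,290:400] if 0 else cv2.cvtColor(pickle.load(open("c0.pkl","rb"))["top"]["image"],6)[170:250,290:400]
G=cv2.resize(G,None,fx=4,fy=4,interpolation=2)
h=cv2.HoughCircles(cv2.medianBlur(G,5),cv2.HOUGH_GRADIENT,1.5,60,param1=60,param2=25,minRadius=50,maxRadius=68)
for x,y,r in h[0][:3]:
    u,v=(x+.5)/4-.5+290,(y+.5)/4-.5+170; print("top0",u,v,r/4,onz(t,u,v,.062))
```

```text
24.85 [ 0.49575483 -0.13266552  0.22234297] [ 1.79960124e+02 -3.78164099e-03  9.25895969e+01] [-0.47071721  0.69814332 -6.39855135] [-0.78095638 -0.13756979 -0.00577462]
rim [ 314.5 -201.5] [337.5 231.2]
roofL [  -47.3 -1172.5] [297.6 254.9]
roofR [ 1172.3 -1161.2] [293.2 183. ]
top 338.9375 230.6875 14.7125 [0.48797098 0.02644193 0.065     ]
top0 337.4375 208.8125 13.475 [0.55041727 0.02935601 0.062     ]
```

Request:
{"name": "send_rows", "arguments": {
  "xyz": [
    [0.004,0,0],
    [0.008,0,0],
    [0.01,0,0],
    [0.01,0,0],
    [0.01,0,0],
    [0.01,0,0],
    [0.01,0,0],
    [0.01,0,0],
    [0.01,0,0],
    [0.01,0,0],
    [0.01,0,0],
    [0.01,0,0],
    [0.008,0,0],
    [0.006,0,0],
    [0.004,0,0],
    [0,0,0],
    [0,0,0]
  ],
  "rotation": [
    [0,0,0],
    [0,0,0],
    [0,0,0],
    [0,0,0],
    [0,0,0],
    [0,0,0],
    [0,0,0],
    [0,0,0],
    [0,0,0],
    [0,0,0],
    [0,0,0],
    [0,0,0],
    [0,0,0],
    [0,0,0],
    [0,0,0],
    [0,0,0],
    [0,0,0]
  ],
  "jaw": [0,0,0,0,0,0,0,0,0,0,0,0,0,0,0,0,0]
}}

```text
time_s: 26.7
tool_pos: [0.4895, -0.0031, 0.2222]
tool_rot: [-180.0, 0.0, 92.6]
force: [-0.5, 0.1, -5.4]
grip_width: 0.0092
grasp_force: 50.0
```

Run:
```python
from cell import env
o=env.get_obs();print(o["time_s"],o["tool_pos"],o["tool_rot"],o["force"],o["wrist_torque"])
```

```text
26.7 [ 0.48946194 -0.00306332  0.22218649] [-1.79991659e+02  1.19584553e-02  9.25672932e+01] [-0.49448694  0.10288222 -5.42088889] [-0.67600064 -0.115255    0.01835295]
```

Request:
{"name": "send_rows", "arguments": {
  "xyz": [
    [0.005,0,0],
    [0.01,0,0],
    [0.01,0,0],
    [0.01,0,0],
    [0.008,0,0],
    [0.005,0,0],
    [0.004,0,0],
    [0,0,0],
    [0,0,0]
  ],
  "rotation": [
    [0,0,0],
    [0,0,0],
    [0,0,0],
    [0,0,0],
    [0,0,0],
    [0,0,0],
    [0,0,0],
    [0,0,0],
    [0,0,0]
  ],
  "jaw": [0,0,0,0,0,0,0,0,0]
}}

```text
time_s: 27.6
tool_pos: [0.4872, 0.0489, 0.2222]
tool_rot: [-180.0, 0.0, 92.6]
force: [0.5, -0.1, -4.8]
grip_width: 0.0099
grasp_force: 50.0
```

Run:
```python
from cell import env
o=env.get_obs();print(o["time_s"],o["tool_pos"],o["tool_rot"],o["force"],o["wrist_torque"])
```

```text
27.6 [0.48716171 0.04892195 0.22219078] [-1.79995096e+02  1.05311981e-02  9.25696757e+01] [ 0.49822506 -0.05685612 -4.84804987] [-0.64461845 -0.12367075 -0.0427977 ]
```

Now sideways behind the guard.

Request:
{"name": "send_rows", "arguments": {
  "xyz": [
    [0,0.004,0],
    [0,0.008,0],
    [0,0.01,0],
    [0,0.01,0],
    [0,0.01,0],
    [0,0.01,0],
    [0,0.008,0],
    [0,0.005,0],
    [0,0.004,0],
    [0,0.003,0],
    [0,0,0],
    [0,0,0]
  ],
  "rotation": [
    [0,0,0],
    [0,0,0],
    [0,0,0],
    [0,0,0],
    [0,0,0],
    [0,0,0],
    [0,0,0],
    [0,0,0],
    [0,0,0],
    [0,0,0],
    [0,0,0],
    [0,0,0]
  ],
  "jaw": [0,0,0,0,0,0,0,0,0,0,0,0]
}}

```text
time_s: 28.8
tool_pos: [0.559, 0.0523, 0.2222]
tool_rot: [180.0, 0.0, 92.6]
force: [0.6, 0.0, -5.3]
grip_width: 0.0096
grasp_force: 50.0
```

Run:
```python
from cell import env
o=env.get_obs();print(o["time_s"],o["tool_pos"],o["tool_rot"],o["force"],o["wrist_torque"])
```

```text
28.8 [0.55896787 0.05231404 0.22224639] [1.79995321e+02 9.60804109e-03 9.25715217e+01] [ 5.97758772e-01  4.14015469e-03 -5.30871854e+00] [-0.67079224 -0.19824686 -0.07334216]
```

Request:
{"name": "send_rows", "arguments": {
  "xyz": [
    [0,0.002,0],
    [0,0.002,0],
    [0,0.001,0],
    [0,0,0]
  ],
  "rotation": [
    [0,0,0],
    [0,0,0],
    [0,0,0],
    [0,0,0]
  ],
  "jaw": [0,0,0,0]
}}

```text
time_s: 29.2
tool_pos: [0.5642, 0.0525, 0.2222]
tool_rot: [180.0, 0.0, 92.6]
force: [0.9, 0.4, -5.2]
grip_width: 0.0098
grasp_force: 50.0
```

Run:
```python
from cell import env
o=env.get_obs();print(o["time_s"],o["tool_pos"],o["tool_rot"],o["force"],o["wrist_torque"])
```

```text
29.2 [0.56419938 0.05248974 0.22224643] [1.79989901e+02 5.86095152e-03 9.25719119e+01] [ 0.89310116  0.40075427 -5.19251389] [-0.77595368 -0.16241843  0.0027742 ]
```

Request:
{"name": "send_rows", "arguments": {
  "xyz": [
    [0.002,0,0],
    [0.001,0,0],
    [0.001,0,0],
    [0,0,0]
  ],
  "rotation": [
    [0,0,0],
    [0,0,0],
    [0,0,0],
    [0,0,0]
  ],
  "jaw": [0,0,0,0]
}}

```text
time_s: 29.6
tool_pos: [0.5638, 0.0569, 0.2222]
tool_rot: [-180.0, -0.0, 92.6]
force: [0.3, -0.7, -6.5]
grip_width: 0.0096
grasp_force: 50.0
```

Run:
```python
from cell import env
o=env.get_obs();print(o["time_s"],o["tool_pos"],o["tool_rot"],o["force"],o["wrist_torque"])
```

```text
29.6 [0.56378384 0.05685401 0.22220471] [-1.79998789e+02 -7.39605930e-03  9.25984693e+01] [ 0.27554002 -0.71409559 -6.52946572] [-0.71141574 -0.12669742 -0.05996656]
```

Request:
{"name": "send_rows", "arguments": {
  "xyz": [
    [0,0.001,0],
    [0,0.001,0],
    [0,0,0]
  ],
  "rotation": [
    [0,0,0],
    [0,0,0],
    [0,0,0]
  ],
  "jaw": [0,0,0]
}}

```text
time_s: 29.9
tool_pos: [0.5658, 0.0566, 0.2221]
tool_rot: [-180.0, 0.0, 92.6]
force: [-0.9, 0.3, -5.1]
grip_width: 0.0097
grasp_force: 50.0
```

Run:
```python
from cell import env
o=env.get_obs();print(o["time_s"],o["tool_pos"],o["tool_rot"],o["force"],o["wrist_torque"])
```

```text
29.9 [0.56584494 0.05664563 0.2221223 ] [-1.79974828e+02  3.75966127e-03  9.25908984e+01] [-0.8592154   0.27239578 -5.13381713] [-0.66078935  0.02932814  0.11050298]
```

Request:
{"name": "send_rows", "arguments": {
  "xyz": [
    [0.001,0,0],
    [0.001,0,0],
    [0,0,0]
  ],
  "rotation": [
    [0,0,0],
    [0,0,0],
    [0,0,0]
  ],
  "jaw": [0,0,0]
}}

```text
time_s: 30.2
tool_pos: [0.5657, 0.0582, 0.2222]
tool_rot: [-180.0, 0.0, 92.6]
force: [-1.0, -2.2, -4.6]
grip_width: 0.0096
grasp_force: 50.0
```

Run:
```python
from cell import env
o=env.get_obs();print(o["time_s"],o["tool_pos"],o["tool_rot"],o["force"],o["wrist_torque"])
```

```text
30.2 [0.56573302 0.05824778 0.22216836] [-1.79982316e+02  4.67330865e-02  9.25660445e+01] [-1.03843444 -2.17912354 -4.64603181] [-0.98171487  0.12276049  0.09137021]
```

Request:
{"name": "send_rows", "arguments": {
  "xyz": [
    [-0.001,-0.001,0],
    [0,0,0.001],
    [0,0,0.001],
    [0,0,0.001],
    [0,0,0],
    [0,0,0],
    [0,0,0],
    [0,0,0],
    [0,0,0],
    [0,0,0],
    [0,0,0],
    [0,0,0],
    [0,0,0]
  ],
  "rotation": [
    [0,0,0],
    [0,0,0],
    [0,0,0],
    [0,0,0],
    [0,0,0],
    [0,0,0],
    [0,0,0],
    [0,0,0],
    [0,0,0],
    [0,0,0],
    [0,0,0],
    [0,0,0],
    [0,0,0]
  ],
  "jaw": [0,0,0,0,0,0.4,0.4,0.4,0.4,0.4,0.4,0.4,0.4]
}}

```text
time_s: 31.5
tool_pos: [0.5648, 0.0576, 0.2192]
tool_rot: [-180.0, 0.0, 92.6]
force: [1.1, -0.2, -0.3]
grip_width: 0.0345
grasp_force: 0.0
```

Request:
{"name": "send_rows", "arguments": {
  "xyz": [
    [0,0,-0.01],
    [0,0,-0.02],
    [0,0,-0.03],
    [0,0,-0.03],
    [0,0,-0.04],
    [0,0,-0.04],
    [0,0,-0.03],
    [-0.03,0,0],
    [-0.04,0,0],
    [-0.03,0,0],
    [0,0,0],
    [0,0,0],
    [0,0,0]
  ],
  "rotation": [
    [0,0,0],
    [0,0,0],
    [0,0,0],
    [0,0,0],
    [0,0,0],
    [0,0,0],
    [0,0,0],
    [0,0,0],
    [0,0,0],
    [0,0,0],
    [0,0,0],
    [0,0,0],
    [0,0,0]
  ],
  "jaw": [0.4,0.4,0.4,0.4,0.4,0.4,0.4,0.4,0.4,0.4,0.4,0.4,0.4]
}}

```text
time_s: 32.8
tool_pos: [0.5692, -0.0406, 0.4197]
tool_rot: [180.0, -0.0, 92.7]
force: [0.5, 0.4, 0.4]
grip_width: 0.0347
grasp_force: 0.0
```

Run:
```python
from cell import env
from h import *
o=env.get_obs();print(o["time_s"],o["tool_pos"],o["force"],o["grip_width"])
t=env.read_camera("top");s=env.read_camera("side")
def blob(im,x0,y0,x1,y1,th=60):
    m=(im[y0:y1,x0:x1].max(2)<th).astype('uint8');n,l,st,ce=cv2.connectedComponentsWithStats(m)
    k=1+np.argmax(st[1:,4]);return st[k],ce[k]+[x0,y0]
print("rod",blob(s["image"],275,250,310,285))
e=np.array([.5647,.0572,.075])
u,v=np.round(proj(s,e)).astype(int);b=blob(s["image"],u-12,v-15,u+12,v+20,90);print("fin expected",u,v,b)
f=np.array([.578,-.13,.075]);u0,v0=np.round(proj(s,f)).astype(int);print("fin before",u0,v0,blob(pickle.load(open("c0.pkl","rb"))["side"]["image"],u0-12,v0-15,u0+12,v0+20,90))
```

```text
32.8 [ 0.56922009 -0.04064111  0.41973141] [0.52593195 0.36898996 0.43101179] 0.03465074414328478
rod (array([14, 10,  5, 18, 75], dtype=int32), array([291.12, 267.88]))
fin expected 309 208 (array([10, 14,  4, 21, 52], dtype=int32), array([308.90384615, 216.90384615]))
fin before 321 243 (array([10, 14,  5, 21, 83], dtype=int32), array([320.6746988 , 252.85542169]))
```

```bash
python3 -c "
from cell import env
print(env.sign_off())"
```

```text
the job is handed in; nothing more can be done
None
```

The job is handed in at about 33 s: I stirred the beads about two and a quarter turns and hung the rod back in its fork. The dish now stands at the dock; it touched the back and end stops and I backed it off about 1 mm from each. I did not count all six beads afterwards; the last top view, before the dish was moved, clearly showed five. The sign-off returned no verdict.

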